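# Load the centrifuge rotor in balance

### The job

Load the centrifuge rotor so that it is balanced, one container to a cup: from the pad, stand the two tall slim tubes in two cups opposite each other across the hub, and the two short stout bottles in the other two opposite cups. Keep them upright on the way and leave them standing on the floors of the cups; leave the low wide pot and the conical flask where they are on the pad.

Things in the scene. Friction and masses are not known exactly. Their poses are not given: they have to be found in the camera images.
- tube_a_mid (a point): one of the two identical tall slim self-standing sample tubes on the grey-blue pad: 100 mm tall, milky round body 30 mm across with a white label, ribbed blue screw cap 32 to 33 mm across over the top 18 mm, flat foot, 60 g. The point is at its centre, half-way up (50 mm above its foot); its z axis points up along the container
- bottle_a_mid (a point): one of the two identical short stout sample bottles on the pad: 80 mm tall, milky round body 42 mm across with a white label, ribbed blue screw cap 44 to 45 mm across over the top 18 mm, flat foot, 100 g. The point is at its centre, half-way up (40 mm above its foot); its z axis points up along the container
- tube_b_mid (a point): one of the two identical tall slim self-standing sample tubes on the grey-blue pad: 100 mm tall, milky round body 30 mm across with a white label, ribbed blue screw cap 32 to 33 mm across over the top 18 mm, flat foot, 60 g. The point is at its centre, half-way up (50 mm above its foot); its z axis points up along the container
- bottle_b_mid (a point): one of the two identical short stout sample bottles on the pad: 80 mm tall, milky round body 42 mm across with a white label, ribbed blue screw cap 44 to 45 mm across over the top 18 mm, flat foot, 100 g. The point is at its centre, half-way up (40 mm above its foot); its z axis points up along the container
- cup_a: one of four identical fixed open steel cups, 90 mm from the axis of the four-armed rotor (opposite cups 180 mm apart, neighbours 127 mm; letters in no order). 68 mm outside, 60 mm inside. Origin: centre of its underside, 25 mm above the bench; inner floor 5 mm, rim 35 mm above the origin. Rotor hub and knob: at most 48 mm above the bench. The rotor does not move
- cup_b: one of four identical fixed open steel cups, 90 mm from the axis of the four-armed rotor (opposite cups 180 mm apart, neighbours 127 mm; letters in no order). 68 mm outside, 60 mm inside. Origin: centre of its underside, 25 mm above the bench; inner floor 5 mm, rim 35 mm above the origin. Rotor hub and knob: at most 48 mm above the bench. The rotor does not move
- cup_c: one of four identical fixed open steel cups, 90 mm from the axis of the four-armed rotor (opposite cups 180 mm apart, neighbours 127 mm; letters in no order). 68 mm outside, 60 mm inside. Origin: centre of its underside, 25 mm above the bench; inner floor 5 mm, rim 35 mm above the origin. Rotor hub and knob: at most 48 mm above the bench. The rotor does not move
- cup_d: one of four identical fixed open steel cups, 90 mm from the axis of the four-armed rotor (opposite cups 180 mm apart, neighbours 127 mm; letters in no order). 68 mm outside, 60 mm inside. Origin: centre of its underside, 25 mm above the bench; inner floor 5 mm, rim 35 mm above the origin. Rotor hub and knob: at most 48 mm above the bench. The rotor does not move
- pot_mid (a point): a low wide specimen pot standing on the pad, to be left alone: 48 mm tall, body 54 mm across, plain blue lid 58 mm across. The point is its centre, half-way up (24 mm)
- flask_mid (a point): a conical glass flask with a dark stopper standing on the pad, to be left alone: 90 mm tall, 56 mm across at the foot, 27 mm at the stopper. The point is its centre, half-way up (45 mm). The pad under it and the rest is 3 mm thick; things on the pad stand about 80 mm or more apart, centre to centre
Not all that is in view belongs to the job. What is shaped like the part that bears bottle_b_mid but orange or pink is not meant. What is shaped like the part that bears tube_a_mid but red or turquoise is not meant.

How it is judged (in metres and radians):
At the end, for the whole second after the job is handed in: Tubes in two opposite cups, bottles in the other two, each within 18 mm of its cup's axis (anywhere inside), on the cup's floor (height within 6 mm), upright (within 0.12 rad), released and at rest; pot and flask within 20 mm of where they began (horizontal distance between tube_a_mid and tube_b_mid above 0.14 m and (horizontal distance between tube_a_mid and cup_a below 0.018 m or horizontal distance between tube_a_mid and cup_b below 0.018 m or horizontal distance between tube_a_mid and cup_c below 0.018 m or horizontal distance between tube_a_mid and cup_d below 0.018 m) and (horizontal distance between tube_b_mid and cup_a below 0.018 m or horizontal distance between tube_b_mid and cup_b below 0.018 m or horizontal distance between tube_b_mid and cup_c below 0.018 m or horizontal distance between tube_b_mid and cup_d below 0.018 m) and height (world z) of tube_a_mid between 0.074 and 0.086 m and angle between each of tube_a_mid, tube_b_mid, bottle_a_mid, bottle_b_mid's own z axis and vertical below 0.12 rad and linear speed of each of tube_a, tube_b, bottle_a, bottle_b below 0.02 m/s and height (world z) of tube_b_mid between 0.074 and 0.086 m and horizontal distance between bottle_a_mid and bottle_b_mid above 0.155 m and (horizontal distance between bottle_a_mid and cup_a below 0.018 m or horizontal distance between bottle_a_mid and cup_b below 0.018 m or horizontal distance between bottle_a_mid and cup_c below 0.018 m or horizontal distance between bottle_a_mid and cup_d below 0.018 m) and (horizontal distance between bottle_b_mid and cup_a below 0.018 m or horizontal distance between bottle_b_mid and cup_b below 0.018 m or horizontal distance between bottle_b_mid and cup_c below 0.018 m or horizontal distance between bottle_b_mid and cup_d below 0.018 m) and height (world z) of bottle_a_mid between 0.064 and 0.076 m and height (world z) of bottle_b_mid between 0.064 and 0.076 m and distance of each of pot_mid, flask_mid from where it was at the start of the episode below 0.02 m); the robot touches nothing.
It fails at once if a tube is tipped over (more than 40 degrees from upright) (angle between any of tube_a_mid, tube_b_mid's own z axis and vertical above 0.7 rad).
It fails at once if a bottle is tipped over (more than 40 degrees from upright) (angle between any of bottle_a_mid, bottle_b_mid's own z axis and vertical above 0.7 rad).
It fails at once if the pot or the flask is shifted by more than 30 mm or tipped (distance of any of pot_mid, flask_mid from where it was at the start of the episode above 0.03 m or angle between any of pot_mid, flask_mid's own z axis and vertical above 0.5 rad).
It also fails if it takes over 106 s, if anything falls off the work surface, if the arm or the gripper's body presses on something with over 40 N, if the wrist force passes 120 N, or if a joint passes its speed limit or range.

### The arm

A 6-joint arm with a two-finger parallel gripper is mounted at the origin on the work surface. World frame = base frame: x ahead of the robot, y to its left, z up, the work surface at z = 0. Lengths are in m, angles in degrees, forces in N, time in s.
With the tool pointing down it reaches from about 0.4 to 0.825 m from the base axis. Payload 7 kg.
Tool frame: the origin (TCP) lies midway between the tips of the shut fingers; the grasp point (between the pads) lies 19 mm behind it; z points along the fingers, x is the direction in which the jaws open and shut, and the axes are right-handed (so a half turn about z gives the same grasp; the last joint's range is limited). The gripper opens to 88 mm and grips with 3 to 60 N. Pads are 19 mm wide; open, the fingers measure 130 mm over their backs; the gripper's body (78 mm by 193 mm) begins 47 mm behind the grasp point.
Start: joints at [90.877, 20.546, 0.682, 0, -70.136, -16.507], TCP at [0.182, 0.65, 0.227] pointing down, gripper open.
Joint ranges: [-176.03, 176.03], [-82.01, 121.73], [-58.28, 71.71], [-173.87, 95.51], [-174.79, -0.11], [-173.66, 173.66]. Speed limits (degrees/s): [136.94, 136.94, 172.46, 180, 180, 180].

### API

Orientations are given as [roll, pitch, yaw] about the fixed x, y, z axes, in that order (R = Rz(yaw) Ry(pitch) Rx(roll)).
In Python, from plant import ctrl, vision, nets gives the robot as it stands.
- The arm moves only by the shell command python3 -m jog 'ROWS'. ROWS is text: rows parted by semicolons, each of 7 numbers parted by spaces: the turn, a rotation vector about the tool's x, y, z in units of 0.1 rad (1.0 is 0.1 rad), then the shift along the tool's x, y, z in units of 4 cm (1.0 is 4 cm), then the opening, from -1 (shut) to 1 (fully open). In form: rx ry rz x y z jaw; .... A call has 1 to 8 rows; each row shifts and turns the commanded pose from where the row before left it, along the tool's axes as they then stand; what a row does not reach is not made up. A row lasts 1/8 s, in which the tool goes at most 62.5 mm and 10.7 degrees, less where a joint would pass 70% of its speed; a pose out of reach is approached as far as the arm can. A call with a number of a shift or a turn outside -1 to 1 is refused whole. A call with a gripper value outside its range is refused whole. The fingers move at their own pace and stop on an object; the grip force is fixed at half the most. Time passes only in rows, so rows that do not move let the fingers close. It gives the time, the measured TCP pose, the force and the opening at its end, in the units of the state.
- ctrl.get_obs(): the state, without advancing time (a new reading comes with each control period).
- vision.snapshot(name): name is "scene" or "top" or "wrist"; returns (picture, depth): 480x640x3 uint8, red, green, blue; 480x640 float32, m along the optical axis (not along the pixel's ray), 0 where there is no reading.
- vision.camera_info(name): a dict with "camera_matrix" (3x3 intrinsics, pixels), "camera_from_world" (4x4, takes a point from world to camera coordinates); the wrist camera has in their place "tool_from_camera" (4x4, takes a point from camera to tool coordinates, whose origin is the TCP and whose axes are the tool frame's). Camera axes: x right, y down, z forward; pixel columns grow to the right and rows downward; lengths in m; the calibration is good to about 2 mm. A picture is of the moment at which its call begins: read the wrist's pose just before it. camera_info takes no time and is no camera call.
- ctrl.close_job(): hands the job in, once; it reports no verdict.
Trained networks look in the newest picture that a camera, given by its name, has taken for a name from the list of things; names that differ only in an ending like _2 or _b are one class to them, and where a whole thing is asked for, a point or a joint stands for the part that bears it (a point fixed in the world has none). Each returns a list of dicts, best first, with "score" (0 to 1); they miss things now and then, are a little off and sometimes report something else, mostly with a low value. They report only what shows in the picture. A call takes as long as a camera call. They do not tell look-alikes from the thing itself.
- nets.boxes_of(target, camera): "location" ([x, y, z] in m, in world coordinates, good to about 4 mm: the middle of the surface that is visible of it).
The state is a dict: "clock": time; "joint_pos": joint angles; "qvel": joint speeds; "tau": joint torques, N m; "tool_pos": TCP position; "orientation": TCP orientation; "force": force on the tool from outside, world axes, zero at the start; "moment": the same for the moment, N m; "opening": finger opening in m.
Only numpy, scipy, OpenCV 4.12 (cv2) and the standard library are available. Lean on these libraries where they do the work, as an engineer would, in place of code of your own. Each camera call takes 0.05 s, during which the arm holds its last target.

## Working session

There is one attempt and no reset: what is moved stays moved. The work goes in short steps, Python scripts to look and compute and a shell command to move; the robot and the scene stay as the last step left them, time stands still between calls to the robot, and variables do not carry over. Pictures are saved under pics/ and viewed, and the job is handed in when it is done.

```bash
ls; mkdir -p pics
python3 - <<'E'
from plant import ctrl,vision,nets
import cv2
o=ctrl.get_obs()
print({k:o[k] for k in('clock','joint_pos','tool_pos','orientation','opening','force')})
for n in('scene','top'):
    p,d=vision.snapshot(n); cv2.imwrite(f'pics/{n}0.png',p[:,:,::-1])
    for t in ('tube_a_mid','bottle_a_mid','cup_a','pot_mid','flask_mid'):
        try:
            for r in nets.boxes_of(t,n): print(n,t,r)
        except Exception as e: print(e)
print(vision.camera_info('top'))
E
```

```text
pics
{'clock': 0.0, 'joint_pos': array([ 9.08790573e+01,  2.05907858e+01,  6.34262926e-01, -1.93551736e-02,
       -7.01366255e+01, -1.65056183e+01]), 'tool_pos': array([0.18173572, 0.64956697, 0.22563615]), 'orientation': array([-1.79990979e+02, -9.44796727e-02, -1.05633160e+02]), 'opening': 0.0879647310440914, 'force': array([ 0.2302669 , -0.25710601, -0.01300848])}
scene tube_a_mid {'location': [0.3624, -0.1879, 0.0691], 'score': 0.78}
scene tube_a_mid {'location': [0.4875, -0.2682, 0.0688], 'score': 0.76}
scene tube_a_mid {'location': [0.364, -0.258, 0.0666], 'score': 0.74}
scene tube_a_mid {'location': [0.5516, -0.1422, 0.0541], 'score': 0.54}
scene bottle_a_mid {'location': [0.6444, -0.1358, 0.082], 'score': 0.91}
scene cup_a {'location': [0.6298, 0.1746, 0.0384], 'score': 0.98}
scene cup_a {'location': [0.545, 0.2704, 0.0416], 'score': 0.9}
scene cup_a {'location': [0.4476, 0.1825, 0.0399], 'score': 0.69}
scene cup_a {'location': [0.5377, 0.0903, 0.0392], 'score': 0.59}
scene pot_mid {'location': [0.5524, -0.1435, 0.0555], 'score': 0.57}
scene flask_mid {'location': [0.6542, -
[... 566 characters left out ...]
cup_a {'location': [0.6355, -0.2395, 0.0383], 'score': 0.31}
top pot_mid {'location': [0.539, -0.1379, 0.0493], 'score': 0.8}
top pot_mid {'location': [0.6234, -0.1367, 0.0839], 'score': 0.38}
top flask_mid {'location': [0.636, -0.2374, 0.0416], 'score': 0.63}
{'camera_matrix': array([[495.99054327,   0.        , 314.71621162],
       [  0.        , 495.99054327, 240.08725725],
       [  0.        ,   0.        ,   1.        ]]), 'camera_from_world': array([[-0.01789621, -0.99980465, -0.00838944, -0.0160857 ],
       [-0.99663155,  0.0185098 , -0.0798933 ,  0.48828939],
       [ 0.08003298,  0.0069314 , -0.99676812,  0.9726241 ],
       [ 0.        ,  0.        ,  0.        ,  1.        ]])}
```

View pics/scene0.png

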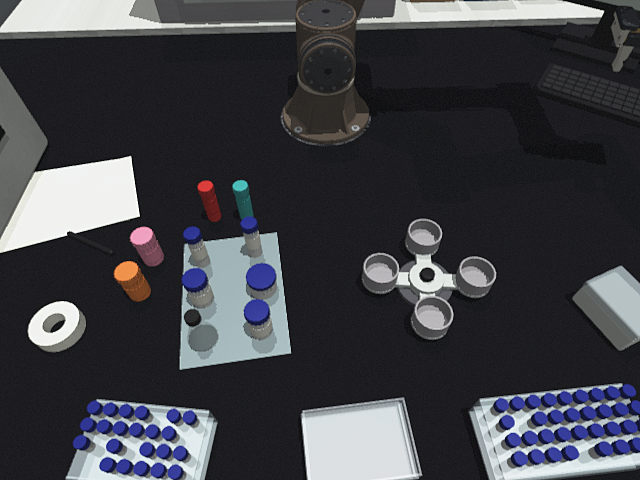

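View pics/top0.png

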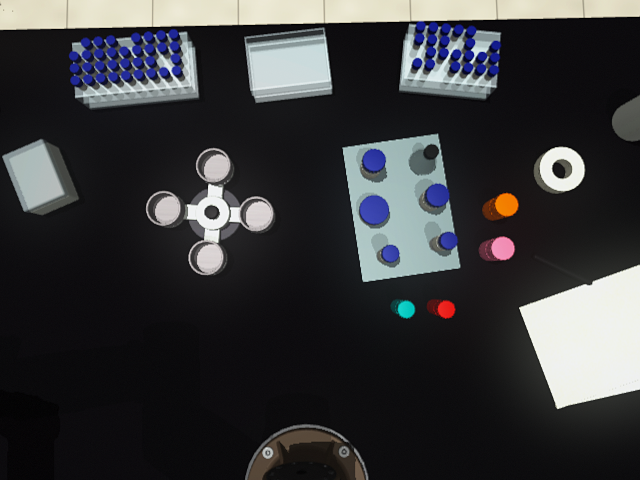

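The pictures show these candidates in the top view:
- **Tubes:** blue caps at (390,254) and (447,241). The red (446,309) and turquoise (405,309) look-alikes stand off the pad.
- **Bottles:** blue caps at (374,161) and (437,195). The orange (507,205) and pink (502,248) look-alikes stand off the pad.
- **To be left alone:** pot at (374,211), flask at (431,152).
- **Cups:** (214,166), (257,214), (207,258), (166,209).

Next I measure exactly and take a close crop.

```bash
cat > h.py <<'E'
import numpy as np,cv2
from plant import ctrl,vision,nets
def cloud(n):
    p,d=vision.snapshot(n); i=vision.camera_info(n); K=i['camera_matrix']; T=np.linalg.inv(i['camera_from_world'])
    v,u=np.mgrid[:480,:640]; c=np.stack([(u-K[0,2])/K[0,0]*d,(v-K[1,2])/K[1,1]*d,d],-1)
    return p,d,c@T[:3,:3].T+T[:3,3]
def circ(P):
    (x,y),r=cv2.minEnclosingCircle(P[:,:2].astype(np.float32)*1000); return x/1000,y/1000,r/1000
E
python3 - <<'E'
from h import *
p,d,W=cloud('top')
cv2.imwrite('pics/crop.png',cv2.resize(p[120:330,320:540,::-1],None,fx=3,fy=2.8))
hsv=cv2.cvtColor(p,cv2.COLOR_RGB2HSV)
m=((hsv[...,0]>105)&(hsv[...,0]<130)&(hsv[...,1]>150)&(hsv[...,2]>60)).astype(np.uint8)
n,l,s,c=cv2.connectedComponentsWithStats(m)
for k in range(1,n):
    if s[k,4]>100 and c[k,1]>110:
        P=W[l==k]; z=np.median(P[:,2]); Q=P[abs(P[:,2]-z)<.006]
        print('blue',c[k].round(),s[k,4],'z',z.round(4),'mean',Q.mean(0).round(4),np.round(circ(Q),4))
for u,v in((214,166),(257,214),(207,258),(166,209)):
    S=W[v-32:v+32,u-32:u+32].reshape(-1,3); 
    S=S[(S[:,2]>.055)&(S[:,2]<.066)]
    cx,cy,cz=W[v,u]
    S=S[np.hypot(S[:,0]-cx,S[:,1]-cy)<.045]
    A=np.c_[2*S[:,:2],np.ones(len(S))];q=np.linalg.lstsq(A,(S[:,:2]**2).sum(1),rcond=None)[0]
    print('cup',len(S),q[:2].round(4),np.sqrt(q[2]+q[0]**2+q[1]**2).round(4),np.round(circ(S),4))
# Scene
p,d,W=cloud('scene')
hsv=cv2.cvtColor(p,cv2.COLOR_RGB2HSV)
m=((hsv[...,0]>105)&(hsv[...,0]<130)&(hsv[...,1]>150)&(hsv[...,2]>60)).astype(np.uint8)
n,l,s,c=cv2.connectedComponentsWithStats(m)
for k in range(1,n):
    if s[k,4]>100 and c[k,1]<350:
        P=W[l==k]; z=np.percentile(P[:,2],90); Q=P[abs(P[:,2]-z)<.004]
        print('blueS',c[k].round(),'z',z.round(4),'mean',Q.mean(0).round(4),np.round(circ(Q),4))
print(vision.camera_info('wrist'))
E
```

```text
blue [374. 160.] 406 z 0.0833 mean [ 0.6325 -0.1396  0.0833] [ 0.633  -0.1391  0.0224]
blue [437. 195.] 416 z 0.083 mean [ 0.5641 -0.2573  0.0831] [ 0.5648 -0.258   0.0224]
blue [374. 210.] 651 z 0.0513 mean [ 0.5426 -0.1409  0.0512] [ 0.5425 -0.141   0.0282]
blue [448. 240.] 232 z 0.1029 mean [ 0.4764 -0.2697  0.1028] [ 0.4762 -0.2705  0.0163]
blue [390. 253.] 231 z 0.103 mean [ 0.4546 -0.1624  0.103 ] [ 0.4548 -0.1623  0.0157]
cup 238 [0.6342 0.1707] 0.0317 [0.6349 0.1712 0.0343]
cup 233 [0.5377 0.0882] 0.0318 [0.5379 0.0884 0.0342]
cup 244 [0.4552 0.1847] 0.0317 [0.455  0.1851 0.0342]
cup 251 [0.5519 0.2671] 0.0318 [0.5523 0.2674 0.0342]
blueS [249. 224.] z 0.104 mean [ 0.4561 -0.1618  0.1027] [ 0.4558 -0.1614  0.0164]
blueS [192. 234.] z 0.104 mean [ 0.4776 -0.2683  0.1028] [ 0.4777 -0.2686  0.0166]
blueS [260. 276.] z 0.0524 mean [ 0.5444 -0.1403  0.0509] [ 0.5441 -0.1397  0.0287]
blueS [194. 279.] z 0.0842 mean [ 0.5661 -0.2564  0.0828] [ 0.5658 -0.2569  0.0224]
blueS [256. 311.] z 0.0843 mean [ 0.6344 -0.1387  0.0829] [ 0.6343 -0.139   0.0223]
{'camera_matrix': array([[335.30136995,   0.        , 320.56160558],
       [  0.        , 335.30136995, 231.89142083],
       [  0.        ,   0.        ,   1.        ]]), 'tool_from_camera': array([[ 9.99999807e-01,  2.70477642e-04, -5.59452470e-04,
         4.26929097e-04],
       [-8.85633302e-05,  9.53145489e-01,  3.02512261e-01,
        -8.22812191e-02],
       [ 6.15062402e-04, -3.02512153e-01,  9.53145329e-01,
        -1.58175996e-01],
       [ 0.00000000e+00,  0.00000000e+00,  0.00000000e+00,
         1.00000000e+00]])}
```

View pics/crop.png

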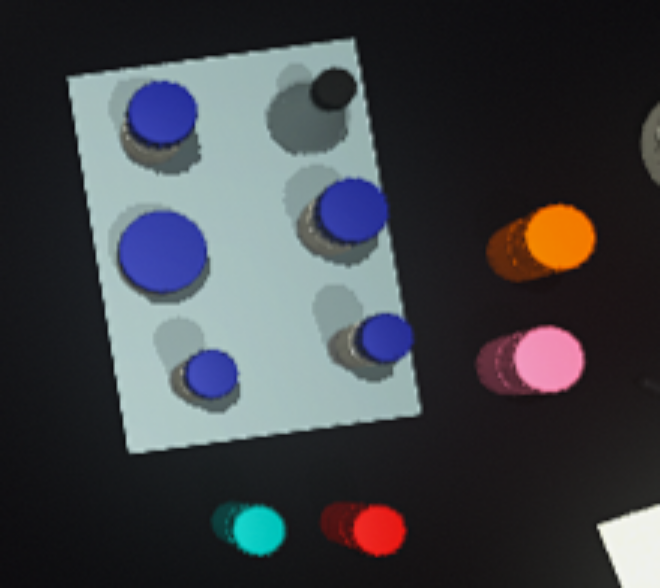

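The crop confirms it: two small blue caps (tubes) and two medium ones (bottles). The pot's plain wide lid and the dark-stoppered flask stay. Plan: grip the caps with the jaws along world y (yaw -90), where each tool axis is minus a world axis (x = -Y, y = -X, z = -Z).

```bash
python3 -m jog '0 0 -1 0 0 0 0.6;0 0 -1 0 0 0 0.6;0 0 -0.73 0 0 0 0.6;0 0 0 1 -0.7 0 0.6;0 0 0 1 -0.7 0 0.6;0 0 0 1 -0.7 0 0.6;0 0 0 1 -0.7 0 0.6;0 0 0 1 -0.7 0 0.6'
```

```text
clock: 1.7
tool_pos: [0.3226, 0.4487, 0.2268]
orientation: [-180.0, 0.0, -90.0]
force: [-0.1, -0.2, 0.4]
opening: 0.0701
```

```bash
python3 -m jog '0 0 0 1 -0.6 0 0.6;0 0 0 1 -0.6 0 0.6;0 0 0 1 -0.6 0 0.6;0 0 0 1 -0.6 0 0.6;0 0 0 1 -0.6 0 0.6;0 0 0 1 0 0 0.6;0 0 0 1 0 0 0.6;0 0 0 1 0 0 0.6'; python3 -m jog '0 0 0 1 0 0 0.6;0 0 0 1 0 0 0.6;0 0 0 1 -0.1 0 0.6;0 0 0 1 -0.1 0 0.6;0 0 0 1 -0.1 0 0.6;0 0 0 1 0 0 0.6;0 0 0 1 0 0 0.6;0 0 0 0.2 0 0 0.6'
```

```text
clock: 2.7
tool_pos: [0.4419, 0.1287, 0.2268]
orientation: [-180.0, 0.0, -90.0]
force: [0.3, 0.4, 0.1]
opening: 0.0702
clock: 3.7
tool_pos: [0.4538, -0.1597, 0.2265]
orientation: [180.0, -0.0, -90.1]
force: [-0.2, -0.2, -0.3]
opening: 0.0697
```

```bash
python3 -m jog '0 0 0 0.06 -0.04 0 0.6;0 0 0 0 0 0.8 0.6;0 0 0 0 0 0.8 0.6;0 0 0 0 0 0.8 0.6;0 0 0 0 0 0.8 0.6;0 0 0 0 0 0.5 0.6;0 0 0 0 0 0.16 0.6;0 0 0 0 0 0 0.6'; python3 -m jog '0 0 0 0 0 0 -1;0 0 0 0 0 0 -1;0 0 0 0 0 0 -1;0 0 0 0 0 0 -1;0 0 0 0 0 0 -1;0 0 0 0 0 0 -1'
```

```text
clock: 4.7
tool_pos: [0.456, -0.1598, 0.0724]
orientation: [180.0, -0.0, -89.9]
force: [0.4, -0.9, -0.0]
opening: 0.0699
clock: 5.45
tool_pos: [0.4558, -0.1604, 0.0723]
orientation: [-180.0, -0.0, -90.0]
force: [0.3, 0.3, 0.8]
opening: 0.0315
```

```bash
python3 -m jog '0 0 0 0 0 -0.3 -1;0 0 0 0 0 -0.6 -1;0 0 0 0 0 -0.8 -1;0 0 0 0 0 -0.8 -1;0 0 0 0 0 -0.8 -1;0 0 0 0 0 -0.5 -1;0 0 0 -0.3 0 0 -1;0 0 0 -0.6 0 0 -1'; python3 -m jog '0 0 0 -0.9 0 0 -1;0 0 0 -0.9 0 0 -1;0 0 0 -0.9 0 0 -1;0 0 0 -0.9 0 0 -1;0 0 0 -0.9 0 0 -1;0 0 0 -0.9 0 0 -1;0 0 0 -0.9 0 0 -1;0 0 0 -0.9 0 0 -1'
python3 - <<'E'
from h import *
print(ctrl.get_obs()['opening'])
p,d=vision.snapshot('wrist');cv2.imwrite('pics/w1.png',p[:,:,::-1])
E
```

```text
clock: 6.45
tool_pos: [0.455, -0.1239, 0.2239]
orientation: [180.0, 0.0, -90.1]
force: [-0.3, 0.1, -0.4]
opening: 0.0311
clock: 7.45
tool_pos: [0.4546, 0.165, 0.2236]
orientation: [179.9, -0.0, -90.0]
force: [0.5, -0.3, -0.6]
opening: 0.0313
0.03131352315643648
```

View pics/w1.png

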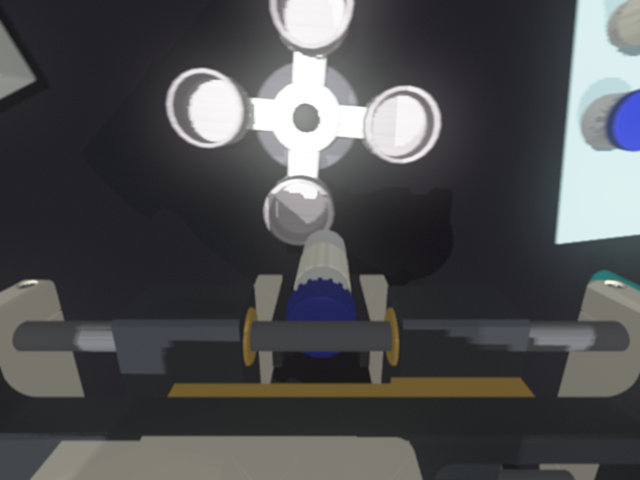

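Wrist view: tube upright in the jaws at (320,320), with the target cup at (300,210). Lowering.

```bash
python3 -m jog '0 0 0 -0.5 -0.01 0 -1;0 0 0 0 0 0 -1;0 0 0 0 0 0.7 -1;0 0 0 0 0 0.8 -1;0 0 0 0 0 0.8 -1;0 0 0 0 0 0.5 -1;0 0 0 0 0 0.2 -1;0 0 0 0 0 0 -1'; python3 -m jog '0 0 0 0 0 0.07 -1;0 0 0 0 0 0 -1'
```

```text
clock: 8.5
tool_pos: [0.4559, 0.1833, 0.1041]
orientation: [180.0, -0.0, -90.0]
force: [0.2, -0.1, 0.0]
opening: 0.0312
clock: 8.75
tool_pos: [0.4562, 0.1839, 0.1018]
orientation: [-180.0, 0.0, -90.0]
force: [-0.5, 0.5, -1.2]
opening: 0.0317
```

```bash
python3 -m jog '0 0 0 0 0 0.03 -1;0 0 0 0 0 0 -1;0 0 0 0 0 0.03 -1;0 0 0 0 0 0 -1'
```

```text
clock: 9.25
tool_pos: [0.4562, 0.1838, 0.0992]
orientation: [-180.0, 0.0, -90.0]
force: [-0.6, 0.7, 3.0]
opening: 0.0314
```

Contact with the cup floor (3 N). Releasing and raising.

```bash
python3 -m jog '0 0 0 0 0 0 0;0 0 0 0 0 0 0.6;0 0 0 0 0 0 0.6;0 0 0 0 0 0 0.6;0 0 0 0 0 -0.4 0.6;0 0 0 0 0 -0.8 0.6;0 0 0 0 0 -0.9 0.6;0 0 0 0 0 -0.9 0.6'
python3 - <<'E'
from h import *
p,d=vision.snapshot('wrist');cv2.imwrite('pics/w2.png',p[:,:,::-1])
E
```

```text
clock: 10.25
tool_pos: [0.4558, 0.1835, 0.2201]
orientation: [180.0, -0.0, -90.0]
force: [0.5, 0.3, 1.3]
opening: 0.0699
```

View pics/w2.png

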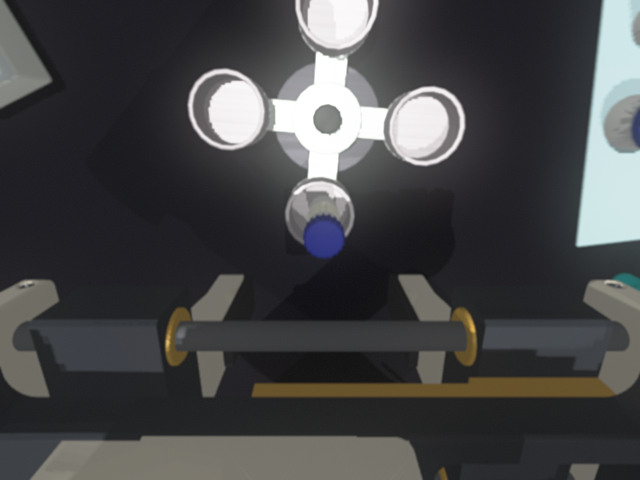

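The wrist view shows the tube standing in the near cup, cap at (324,236). Now the second tube.

```bash
python3 -m jog '0 0 0 0.5 0 -0.12 0.6;0 0 0 1 0 0 0.6;0 0 0 1 0 0 0.6;0 0 0 1 0 0 0.6;0 0 0 1 0 0 0.6;0 0 0 1 0 0 0.6;0 0 0 1 0 0 0.6;0 0 0 1 0 0 0.6'; python3 -m jog '0 0 0 1 -0.1 0 0.6;0 0 0 1 -0.1 0 0.6;0 0 0 1 -0.1 0 0.6;0 0 0 0.8 -0.2 0 0.6;0 0 0 0.03 -0.03 0 0.6;0 0 0 0 0 0 0.6'
```

```text
clock: 11.3
tool_pos: [0.4549, -0.1182, 0.2231]
orientation: [179.9, 0.0, -90.0]
force: [0.3, 0.2, 0.6]
opening: 0.0702
clock: 12.05
tool_pos: [0.4763, -0.2697, 0.2229]
orientation: [179.9, 0.0, -90.0]
force: [-0.5, 0.6, -0.7]
opening: 0.0703
```

dz = -0.151 → 3.77.

```bash
python3 -m jog '0 0 0 0 0 0.8 0.6;0 0 0 0 0 0.8 0.6;0 0 0 0 0 0.8 0.6;0 0 0 0 0 0.8 0.6;0 0 0 0 0 0.4 0.6;0 0 0 0 0 0.17 0.6;0 0 0 0 0 0 0.6'; python3 -m jog '0 0 0 0 0 0 -1;0 0 0 0 0 0 -1;0 0 0 0 0 0 -1;0 0 0 0 0 0 -1;0 0 0 0 0 0 -1;0 0 0 0 0 0 -1'; python3 -m jog '0 0 0 0 0 -0.3 -1;0 0 0 0 0 -0.6 -1;0 0 0 0 0 -0.8 -1;0 0 0 0 0 -0.8 -1;0 0 0 0 0 -0.8 -1;0 0 0 0 0 -0.5 -1;0 0 0 -0.3 0 0 -1;0 0 0 -0.6 0 0 -1'
```

```text
clock: 12.92
tool_pos: [0.4776, -0.2695, 0.0734]
orientation: [-180.0, -0.0, -90.0]
force: [-0.5, 0.3, 0.0]
opening: 0.0702
clock: 13.68
tool_pos: [0.4774, -0.2696, 0.0731]
orientation: [-180.0, -0.0, -90.0]
force: [0.5, -0.1, 1.3]
opening: 0.0312
clock: 14.68
tool_pos: [0.4767, -0.2329, 0.2245]
orientation: [180.0, 0.0, -90.1]
force: [-0.4, 0.2, -0.7]
opening: 0.0314
```

```bash
python3 -m jog '0 0 0 -0.9 -0.3 0 -1;0 0 0 -0.9 -0.4 0 -1;0 0 0 -0.9 -0.4 0 -1;0 0 0 -0.9 -0.4 0 -1;0 0 0 -0.9 -0.4 0 -1;0 0 0 -0.9 -0.4 0 -1;0 0 0 -0.9 -0.4 0 -1;0 0 0 -0.9 -0.4 0 -1'; python3 -m jog '0 0 0 -0.9 -0.4 0 -1;0 0 0 -0.9 -0.3 0 -1;0 0 0 -0.7 -0.16 0 -1;0 0 0 -0.4 0 0 -1;0 0 0 0 0 0 -1;0 0 0 0 0 0 -1'
```

```text
clock: 15.68
tool_pos: [0.6007, 0.0562, 0.2241]
orientation: [179.9, -0.0, -90.0]
force: [1.0, -0.4, -0.2]
opening: 0.0312
clock: 16.42
tool_pos: [0.6352, 0.1699, 0.2251]
orientation: [180.0, -0.0, -90.0]
force: [0.8, -1.1, -1.0]
opening: 0.0313
```

```bash
python3 -m jog '0 0 0 0 0 0.7 -1;0 0 0 0 0 0.8 -1;0 0 0 0 0 0.8 -1;0 0 0 0 0 0.5 -1;0 0 0 0 0 0.2 -1;0 0 0 0 0 0.06 -1;0 0 0 0 0 0 -1;0 0 0 0 0 0 -1'; python3 -m jog '0 0 0 0 0 0.03 -1;0 0 0 0 0 0 -1;0 0 0 0 0 0 -1'
```

```text
clock: 17.42
tool_pos: [0.6361, 0.1707, 0.1036]
orientation: [-179.9, 0.0, -90.0]
force: [-0.2, 0.4, -0.5]
opening: 0.0312
clock: 17.8
tool_pos: [0.6356, 0.1705, 0.1014]
orientation: [-180.0, 0.0, -90.0]
force: [-0.5, -0.2, -0.4]
opening: 0.0313
```

```bash
python3 -m jog '0 0 0 0 0 0.03 -1;0 0 0 0 0 0 -1;0 0 0 0 0 0.02 -1;0 0 0 0 0 0 -1'
```

```text
clock: 18.3
tool_pos: [0.636, 0.1706, 0.1001]
orientation: [-179.9, 0.0, -90.0]
force: [-2.2, -1.0, 5.2]
opening: 0.0311
```

```bash
python3 -m jog '0 0 0 0 0 0 0;0 0 0 0 0 0 0.6;0 0 0 0 0 0 0.6;0 0 0 0 0 0 0.6;0 0 0 0 0 -0.4 0.6;0 0 0 0 0 -0.8 0.6;0 0 0 0 0 -0.9 0.6;0 0 0 0 0 -0.9 0.6'
python3 - <<'E'
from h import *
p,d=vision.snapshot('wrist');cv2.imwrite('pics/w3.png',p[:,:,::-1])
p,d,W=cloud('top')
hsv=cv2.cvtColor(p,cv2.COLOR_RGB2HSV);cv2.imwrite('pics/t3.png',p[:,:,::-1])
m=((hsv[...,0]>105)&(hsv[...,0]<130)&(hsv[...,1]>150)&(hsv[...,2]>60)).astype(np.uint8)
n,l,s,c=cv2.connectedComponentsWithStats(m)
for k in range(1,n):
    if s[k,4]>100 and c[k,1]>110:
        P=W[l==k]; z=np.median(P[:,2]); Q=P[abs(P[:,2]-z)<.006]
        print('blue',c[k].round(),s[k,4],'z',z.round(4),np.round(circ(Q),4))
E
```

```text
clock: 19.3
tool_pos: [0.6357, 0.1705, 0.2219]
orientation: [-179.9, 0.0, -90.0]
force: [0.7, 0.3, -0.4]
opening: 0.0699
blue [205. 157.] 196 z 0.13 [0.6345 0.1698 0.0151]
blue [374. 160.] 406 z 0.0833 [ 0.633  -0.1394  0.0222]
blue [437. 195.] 413 z 0.0832 [ 0.5648 -0.2564  0.0225]
blue [374. 210.] 649 z 0.0514 [ 0.5427 -0.1411  0.0283]
```

View pics/w3.png

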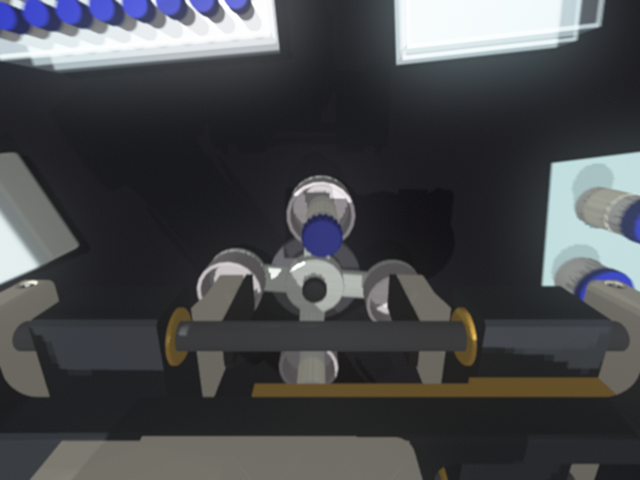

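Tube 2 stands in the far cup, cap at (322,236), top at z = 0.130 as expected. Now bottle 1.

```bash
python3 -m jog '0 0 0 0.5 0 0 0.65;0 0 0 1 0 0 0.65;0 0 0 1 0 0 0.65;0 0 0 1 0 0 0.65;0 0 0 1 0 0 0.65;0 0 0 1 0 0 0.65;0 0 0 1 0 0 0.65;0 0 0 1 0.04 0 0.65'; python3 -m jog '0 0 0 0.24 0 0 0.65;0 0 0 0 0 0.8 0.65;0 0 0 0 0 0.9 0.65;0 0 0 0 0 0.9 0.65;0 0 0 0 0 0.8 0.65;0 0 0 0 0 0.6 0.65;0 0 0 0 0 0.2 0.65;0 0 0 0 0 0 0.65'
```

```text
clock: 20.4
tool_pos: [0.633, -0.1317, 0.2188]
orientation: [179.9, -0.0, -90.0]
force: [0.6, -0.5, -0.7]
opening: 0.0721
clock: 21.4
tool_pos: [0.6338, -0.1391, 0.0512]
orientation: [180.0, -0.0, -90.0]
force: [0.3, 0.3, -0.0]
opening: 0.0723
```

```bash
python3 -m jog '0 0 0 0 0 0 -1;0 0 0 0 0 0 -1;0 0 0 0 0 0 -1;0 0 0 0 0 0 -1;0 0 0 0 0 0 -1'; python3 -m jog '0 0 0 0 0 -0.3 -1;0 0 0 0 0 -0.7 -1;0 0 0 0 0 -0.9 -1;0 0 0 0 0 -0.9 -1;0 0 0 0 0 -0.9 -1;0 0 0 0 0 -0.5 -1;0 0 0 0 0 -0.1 -1;0 0 0 0 0 0 -1'
```

```text
clock: 22.02
tool_pos: [0.6344, -0.1391, 0.0519]
orientation: [-180.0, -0.0, -90.0]
force: [-0.9, -0.3, 3.3]
opening: 0.0434
clock: 23.02
tool_pos: [0.6336, -0.139, 0.2229]
orientation: [180.0, 0.0, -90.0]
force: [-0.1, 0.9, -1.9]
opening: 0.0432
```

```bash
python3 -m jog '0 0 0 -0.4 0 0 -1;0 0 0 -0.8 0.2 0 -1;0 0 0 -0.9 0.2 0 -1;0 0 0 -0.9 0.2 0 -1;0 0 0 -0.9 0.2 0 -1;0 0 0 -0.9 0.2 0 -1;0 0 0 -0.9 0.2 0 -1;0 0 0 -0.9 0.2 0 -1'; python3 -m jog '0 0 0 -0.9 0.2 0 -1;0 0 0 -0.9 0.2 0 -1;0 0 0 -0.9 0.2 0 -1;0 0 0 -0.6 0.03 0 -1;0 0 0 -0.25 0 0 -1;0 0 0 0 0 0 -1'
```

```text
clock: 24.02
tool_pos: [0.5769, 0.1265, 0.2222]
orientation: [179.9, -0.0, -90.0]
force: [0.3, 0.2, -1.5]
opening: 0.0433
clock: 24.78
tool_pos: [0.5527, 0.2671, 0.2228]
orientation: [180.0, -0.0, -90.0]
force: [0.3, -0.1, -1.3]
opening: 0.0435
```

```bash
python3 -m jog '0 0 0 0 0 0.7 -1;0 0 0 0 0 0.9 -1;0 0 0 0 0 0.9 -1;0 0 0 0 0 0.6 -1;0 0 0 0 0 0.3 -1;0 0 0 0 0 0.08 -1;0 0 0 0 0 0 -1;0 0 0 0 0 0 -1'; python3 -m jog '0 0 0 0 0 0.03 -1;0 0 0 0 0 0 -1;0 0 0 0 0 0 -1'
```

```text
clock: 25.78
tool_pos: [0.5533, 0.2673, 0.0852]
orientation: [-179.9, 0.1, -90.0]
force: [0.1, -0.2, -0.6]
opening: 0.0431
clock: 26.15
tool_pos: [0.5528, 0.2669, 0.0831]
orientation: [-180.0, 0.0, -90.0]
force: [-0.2, 0.5, -0.7]
opening: 0.0431
```

```bash
python3 -m jog '0 0 0 0 0 0.05 -1;0 0 0 0 0 0 -1;0 0 0 0 0 0.03 -1;0 0 0 0 0 0 -1;0 0 0 0 0 0.02 -1;0 0 0 0 0 0 -1'
```

```text
clock: 26.9
tool_pos: [0.5528, 0.2669, 0.079]
orientation: [-180.0, 0.0, -90.0]
force: [0.1, -0.5, -0.8]
opening: 0.043
```

```bash
python3 -m jog '0 0 0 0 0 0.02 -1;0 0 0 0 0 0 -1'
```

```text
clock: 27.15
tool_pos: [0.5531, 0.2669, 0.0789]
orientation: [-180.0, 0.0, -90.0]
force: [-1.7, -0.8, 4.8]
opening: 0.0432
```

Contact. Release and go for bottle 2.

```bash
python3 -m jog '0 0 0 0 0 0 0.2;0 0 0 0 0 0 0.65;0 0 0 0 0 0 0.65;0 0 0 0 0 0 0.65;0 0 0 0 0 -0.5 0.65;0 0 0 0 0 -0.9 0.65;0 0 0 0 0 -1 0.65;0 0 0 0 0 -1 0.65'
python3 - <<'E'
from h import *
p,d=vision.snapshot('wrist');cv2.imwrite('pics/w4.png',p[:,:,::-1])
E
```

```text
clock: 28.15
tool_pos: [0.5526, 0.2668, 0.2153]
orientation: [180.0, -0.0, -90.0]
force: [0.7, -0.4, -0.8]
opening: 0.072
```

View pics/w4.png

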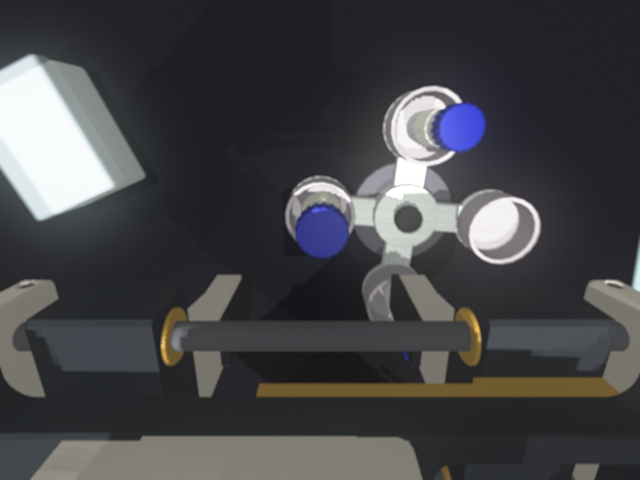

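The bottle stands in the left cup, cap at (322,231), and tube 2 is upright at (455,127). Now bottle 2.

```bash
python3 -m jog '0 0 0 0.5 0 -0.2 0.65;0 0 0 1 0 0 0.65;0 0 0 1 0 0 0.65;0 0 0 1 0 0 0.65;0 0 0 1 0 0 0.65;0 0 0 1 0 0 0.65;0 0 0 1 0 0 0.65;0 0 0 1 0 0 0.65'; python3 -m jog '0 0 0 1 -0.1 0 0.65;0 0 0 1 -0.1 0 0.65;0 0 0 1 -0.1 0 0.65;0 0 0 1 -0.02 0 0.65;0 0 0 1 0 0 0.65;0 0 0 0.6 0 0 0.65;0 0 0 0 0 0 0.65;0 0 0 0 0 0 0.65'
```

```text
clock: 29.2
tool_pos: [0.5519, -0.035, 0.2215]
orientation: [179.9, -0.0, -90.0]
force: [1.5, 0.4, 0.2]
opening: 0.0724
clock: 30.2
tool_pos: [0.565, -0.2571, 0.2216]
orientation: [179.9, 0.0, -90.0]
force: [0.2, -0.4, 0.2]
opening: 0.0721
```

```bash
python3 -m jog '0 0 0 0 0 0.8 0.65;0 0 0 0 0 0.9 0.65;0 0 0 0 0 0.9 0.65;0 0 0 0 0 0.8 0.65;0 0 0 0 0 0.6 0.65;0 0 0 0 0 0.23 0.65;0 0 0 0 0 0 0.65;0 0 0 0 0 0 0.65'; python3 -m jog '0 0 0 0 0 0 -1;0 0 0 0 0 0 -1;0 0 0 0 0 0 -1;0 0 0 0 0 0 -1;0 0 0 0 0 0 -1'; python3 -m jog '0 0 0 0 0 -0.3 -1;0 0 0 0 0 -0.7 -1;0 0 0 0 0 -0.9 -1;0 0 0 0 0 -0.9 -1;0 0 0 0 0 -0.9 -1;0 0 0 0 0 -0.5 -1;0 0 0 0 0 -0.1 -1;0 0 0 0 0 0 -1'
```

```text
clock: 31.2
tool_pos: [0.5665, -0.257, 0.0542]
orientation: [-179.9, -0.0, -90.0]
force: [-0.3, -0.6, 0.1]
opening: 0.0723
clock: 31.82
tool_pos: [0.5657, -0.2572, 0.0531]
orientation: [-180.0, -0.0, -90.0]
force: [-0.5, -0.0, 1.5]
opening: 0.0434
clock: 32.83
tool_pos: [0.5653, -0.2569, 0.2246]
orientation: [180.0, 0.0, -90.0]
force: [0.0, -0.1, -0.3]
opening: 0.0435
```

```bash
python3 -m jog '0 0 0 -0.4 0 0 -1;0 0 0 -0.8 0.1 0 -1;0 0 0 -0.9 0.1 0 -1;0 0 0 -0.9 0.1 0 -1;0 0 0 -0.9 0.1 0 -1;0 0 0 -0.9 0.1 0 -1;0 0 0 -0.9 0.1 0 -1;0 0 0 -0.9 0.08 0 -1'; python3 -m jog '0 0 0 -0.9 0 0 -1;0 0 0 -0.7 0 0 -1;0 0 0 -0.43 0 0 -1;0 0 0 0 0 0 -1;0 0 0 0 0 0 -1'
```

```text
clock: 33.83
tool_pos: [0.5373, 0.0086, 0.224]
orientation: [179.9, -0.0, -90.0]
force: [1.0, -0.8, -0.8]
opening: 0.0435
clock: 34.45
tool_pos: [0.5381, 0.0877, 0.2246]
orientation: [180.0, -0.0, -90.0]
force: [-0.7, 0.2, -1.0]
opening: 0.0435
```

Floor TCP ≈ 0.0531+0.027 = 0.080.

```bash
python3 -m jog '0 0 0 0 0 0.7 -1;0 0 0 0 0 0.9 -1;0 0 0 0 0 0.9 -1;0 0 0 0 0 0.6 -1;0 0 0 0 0 0.3 -1;0 0 0 0 0 0.1 -1;0 0 0 0 0 0 -1;0 0 0 0 0 0 -1'; python3 -m jog '0 0 0 0 0 0.05 -1;0 0 0 0 0 0 -1;0 0 0 0 0 0 -1'
```

```text
clock: 35.45
tool_pos: [0.539, 0.0883, 0.0859]
orientation: [-179.9, 0.0, -90.0]
force: [-1.1, 1.1, -1.4]
opening: 0.0434
clock: 35.83
tool_pos: [0.5384, 0.0881, 0.0831]
orientation: [-180.0, 0.0, -90.0]
force: [-0.1, -1.8, -1.1]
opening: 0.0433
```

```bash
python3 -m jog '0 0 0 0 0 0.05 -1;0 0 0 0 0 0 -1;0 0 0 0 0 0.03 -1;0 0 0 0 0 0 -1'
```

```text
clock: 36.33
tool_pos: [0.5387, 0.0881, 0.0801]
orientation: [-180.0, -0.0, -90.0]
force: [-0.6, -1.3, 3.0]
opening: 0.0434
```

```bash
python3 -m jog '0 0 0 0 0 0 0.2;0 0 0 0 0 0 0.65;0 0 0 0 0 0 0.65;0 0 0 0 0 0 0.65;0 0 0 0 0 -0.5 0.65;0 0 0 0 0 -0.9 0.65;0 0 0 0 0 -1 0.65;0 0 0 0 0 -1 0.65'; python3 -m jog '0 0 0 1 0 -0.5 0.65;0 0 0 1 0 0 0.65;0 0 0 1 0 0 0.65;0 0 0 1 0 0 0.65;0 0 0 1 0 0 0.65;0 0 0 1 0 0 0.65;0 0 0 1 0 0 0.65;0 0 0 1 0 0 0.65'
python3 -m jog '0 0 0 1 0 0 0.65;0 0 0 1 0 0 0.65;0 0 0 1 0 0 0.65;0 0 0 1 0 0 0.65'
python3 - <<'E'
from h import *
for cam in('top','scene'):
    p,d,W=cloud(cam);cv2.imwrite(f'pics/{cam}9.png',p[:,:,::-1])
    hsv=cv2.cvtColor(p,cv2.COLOR_RGB2HSV)
    m=((hsv[...,0]>105)&(hsv[...,0]<130)&(hsv[...,1]>150)&(hsv[...,2]>60)).astype(np.uint8)
    n,l,s,c=cv2.connectedComponentsWithStats(m)
    for k in range(1,n):
        if s[k,4]>80 and (c[k,1]>110 if cam=='top' else c[k,1]<350):
            P=W[l==k]; z=np.percentile(P[:,2],70); Q=P[abs(P[:,2]-z)<.006]
            print(cam,c[k].round(),s[k,4],'z',z.round(4),np.round(circ(Q),4))
E
```

```text
clock: 37.33
tool_pos: [0.5382, 0.088, 0.217]
orientation: [180.0, -0.0, -90.0]
force: [-0.2, 0.2, 0.1]
opening: 0.0724
clock: 38.33
tool_pos: [0.5383, -0.2332, 0.2358]
orientation: [-180.0, 0.0, -90.0]
force: [0.8, -0.9, -0.1]
opening: 0.0718
clock: 38.83
tool_pos: [0.5383, -0.3932, 0.2356]
orientation: [180.0, 0.0, -90.0]
force: [0.6, -0.3, -0.2]
opening: 0.0724
top [205. 156.] 262 z 0.1309 [0.6347 0.1692 0.0167]
top [156. 204.] 458 z 0.1106 [0.5525 0.266  0.0227]
top [374. 210.] 649 z 0.0521 [ 0.5426 -0.1411  0.028 ]
top [253. 211.] 436 z 0.1108 [0.537  0.0868 0.0221]
top [199. 256.] 248 z 0.1305 [0.4555 0.1807 0.0159]
scene [429. 210.] 234 z 0.1298 [0.4564 0.1815 0.0166]
scene [383. 253.] 448 z 0.1103 [0.5382 0.0879 0.0225]
scene [484. 257.] 451 z 0.1104 [0.553  0.2658 0.0227]
scene [261. 276.] 600 z 0.0515 [ 0.5437 -0.1399  0.029 ]
scene [441. 294.] 292 z 0.1302 [0.6361 0.1707 0.0164]
```

View pics/scene9.png

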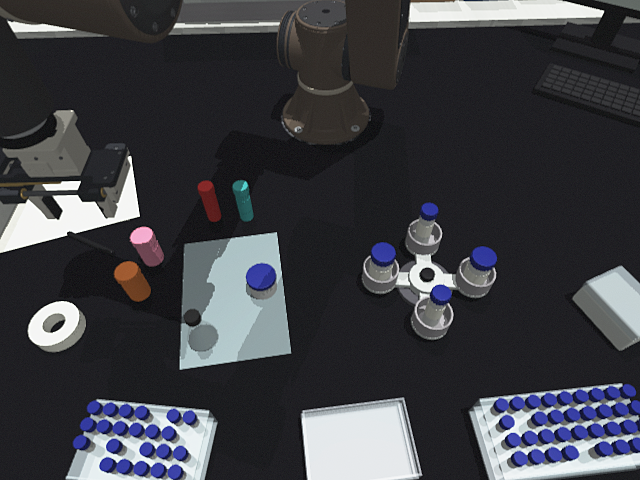

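View pics/top9.png

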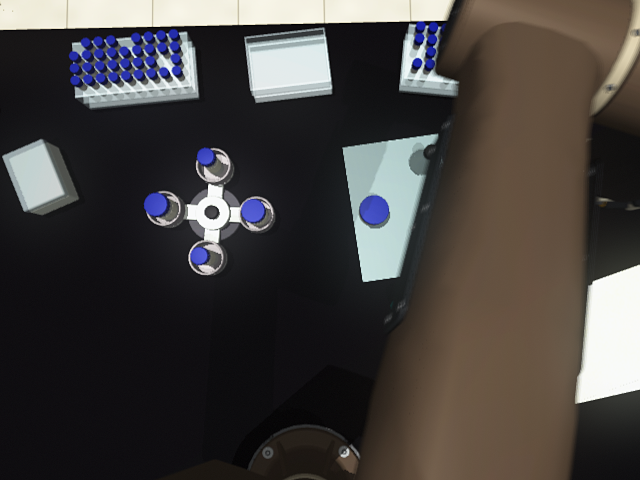

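Both views show tubes in the near and far cups and bottles in the other two, all upright on the floors. Tops are at z ≈ 0.130 and 0.110, and caps are within 4 mm of the cup axes. The pot and flask are unmoved.

```bash
python3 -c "
from plant import ctrl
print(ctrl.close_job())"
```

```text
the job is handed in; nothing more can be done
None
```

The rotor is loaded and the job was handed in at about 39 s of the 106 s allowed; no verdict was reported. I picked each container up by its cap and lowered it until it touched the cup floor. The two tubes stand in the near and far cups, opposite each other, and the two bottles in the left and right cups.

My last checks, from the top and scene cameras with the gripper open and well clear:
- **Position:** every cap is within about 4 mm of its cup's axis; the largest offset is the near tube.
- **Height:** tube tops are at about 0.130 m and bottle tops at about 0.110 m, as expected for standing on the cup floors, and all four look upright.
- **Pot and flask:** the pot measured the same position as at the start, within 1 mm. I judged the flask by eye only: it looks unmoved in the scene view, and the arm partly hid it in the top view.

No check failed. The two cameras disagreed by 1–2 mm, which is within the stated calibration.

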